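Copy a wedge's corner angle with a bevel gauge

TASK

First set the bevel gauge to the blue wedge: swing the steel blade until its arm lies flat against the free slanted face of the wedge; the stiff pivot locks it wherever you leave it. Then carry the angle over to the yellow bar: lay it down on the worktop close alongside the middle of the blade's other arm, on either side and parallel to it. Leave the green bar where it is.

Things in the scene. Friction and masses are not known exactly. Their poses are not given: they have to be found in the camera images.
- wedge: Blue pie-shaped wedge, 20 mm high, 130 mm long, fixed with its corner at the gauge's pivot; a dark rail lies along its other face. Origin: pivot axis, worktop height. x axis: from the pivot along the free slanted face; the flush blade's x axis is parallel to it. The wedge is on the -y (clockwise from above) side of this axis, its face 6 mm from it; the other side is free.
- blade_rule (a point): Middle of the blade's rule arm, on its centre line at worktop height, turning with it. Blade: straight steel bar 12 mm wide, underside 6 mm and top 20 mm above the worktop. x axis: along the blade to the pivot (85 mm away; black screw head, 28 mm high) and on along the setting arm, which ends 137 mm past the pivot. The rule arm ends 62 mm behind this point.
- blade (a joint): Blade angle on its upright pivot, rad; grows as the setting arm swings clockwise from above, onto the wedge's free face. The arm starts 25 to 70 degrees short of (counter-clockwise of) that face. Friction torque 0.15 N m, no spring: pushed near the tip by about 2 N it turns until the wedge stops it flush, and stays where left.
- bar_yellow: Yellow loose bar, 120 mm long (x), 24 wide (y), 14 thick, about 0.2 kg, with an upright grip fin on its middle, 40 long (x), 14 thick (y), top 62 mm above the underside. Origin: centre of the underside. With fingertips 25 mm or more above the worktop the fingers clear the blade. Flush against the blade, its centre line is 18 mm from the blade's.
- bar_green: Green bar of the same shape and size, origin likewise; a bystander that stays where it is.
Not all that is in view belongs to the job. Of the things that look like the bar_yellow, take the one that is nearest to the robot's base at the start.

How it is judged:
By the outcome, as a careful person would: the job done as asked, in the order asked, and still so for the second after the job is handed in, with the robot touching nothing.
It also fails if it takes over 58 s, if anything falls off the work surface, if the arm or the gripper's body presses on something with over 40 N, if the wrist force passes 120 N, or if a joint passes its speed limit or range.

ROBOT

A 7-joint arm with a two-finger parallel gripper is mounted at the origin on a cart in front of the work surface, level with it; the furniture and walls round the work are solid. World frame = base frame: x ahead of the robot, y to its left, z up, the work surface at z = 0. Lengths are in m, angles in rad, forces in N, time in s.
With the tool pointing down it reaches from about 0.375 to 0.925 m from the base axis. Payload 3.1 kg.
Tool frame: the origin (TCP) lies between the finger pads; the fingertips stand 19 mm ahead of it and the grasp point (between the pads) is the TCP; z points along the fingers, y is the direction in which the jaws open and shut (so a half turn about z gives the same grasp; the last joint's range is limited). The gripper opens to 85 mm and grips with 20 to 120 N. Pads are 22 mm wide; open, the fingers measure 114 mm over their backs; the gripper's body (76 mm by 85 mm) begins 54 mm behind the grasp point. The pads swing forward as they close: fully open they stand 13 mm farther back than shut.
Start: joints at [1.105, 0.383, 0.044, 1.598, -0.018, 1.161, -0.05], TCP at [0.234, -0.607, 0.25] pointing down, gripper open.
Joint ranges: [-2.61, 2.61], [-0.41, 2.15], [-1.48, 1.57], [0, 2.5], [-1.57, 4.71], [0.05, 1.97], [-2.85, 2.85]. Speed limits (rad/s): [2.79, 2.79, 3.14, 3.14, 3.14, 3.14, 3.14].

INTERFACE

Orientations are given as a unit quaternion [x, y, z, w].
In Python, from bench import move_ptp, movel, move_j, move_gripper, pause, inverse_kinematics, read_camera, camera_params, MotionError, sign_off, look_for, tip_of, read_time_s, read_qpos, read_joint_vel, read_effort, read_eef_pos, read_tcp_rot, read_ft_force, read_ft_torque, read_finger_gap gives the robot as it stands. Calls block until the motion is done:
- move_ptp(position, orientation): joint-space move of the TCP to a pose.
- movel(position, orientation=None, speed=0.15): straight line of the TCP; orientation=None keeps the orientation; speed is the mean speed in m/s.
- move_j(angles): joint-space move.
- move_gripper(opening, effort=None): finger opening in m; effort is the grip in N (None keeps the last); returns when the fingers have stopped.
- pause(seconds).
- inverse_kinematics(position, orientation): joint angles nearest the present ones, or None.
- read_camera(name): name is "scene" or "top" or "wrist"; returns the picture (480x640x3 uint8, red, green, blue); there is no depth.
- camera_params(name): a dict with "K" (3x3 intrinsics, pixels), "dist_coeffs" ([k1, k2, p1, p2, k3] as OpenCV has them; the pictures are not rectified), "camera_from_world" (4x4, takes a point from world to camera coordinates). Camera axes: x right, y down, z forward; pixel columns grow to the right and rows downward; lengths in m; the calibration is good to about 2 mm. A picture is of the moment at which its call begins: read the wrist's pose just before it. camera_params takes no time and is no camera call; for the wrist camera it gives the pose at the moment of the call.
A pose or a line that the arm cannot do raises MotionError and nothing moves.
- sign_off(): hands the job in, once; it reports no verdict.
Trained networks look in the newest picture that a camera, given by its name, has taken for a name from the list of things; names that differ only in an ending like _2 or _b are one class to them, and where a whole thing is asked for, a point or a joint stands for the part that bears it (a point fixed in the world has none). Each returns a list of dicts, best first, with "confidence" (0 to 1); they miss things now and then, are a little off and sometimes report something else, mostly with a low value. They report only what shows in the picture. A call takes as long as a camera call. They do not tell look-alikes from the thing itself.
- look_for(camera, name): "at" ([column, row] in pixels, amid what is visible of it).
- tip_of(camera, name): "at" ([column, row] in pixels: a listed point, or the origin of a listed thing).
Readings, each from a call of its own:
- read_time_s(): time.
- read_qpos(): joint angles.
- read_joint_vel(): joint speeds.
- read_effort(): joint torques, N m.
- read_eef_pos(): TCP position.
- read_tcp_rot(): TCP orientation.
- read_ft_force(): force on the tool from outside, world axes, zero at the start.
- read_ft_torque(): the same for the moment, N m.
- read_finger_gap(): finger opening in m.
Only numpy, scipy, OpenCV 4.12 (cv2) and the standard library are available. Lean on these libraries where they do the work, as an engineer would, in place of code of your own. Each camera call takes 0.05 s, during which the arm holds its last target.

## Working session

There is one attempt and no reset: what is moved stays moved. The work goes in short steps, each a Python script; the robot and the scene stay as the last script left them, time stands still between calls to the robot, and variables do not carry over. Pictures are saved under pics/ and viewed, and the job is handed in when it is done.

```bash
mkdir -p pics; ls
python3 - <<'E'
from bench import *
import cv2,numpy as np
for c in ["scene","top","wrist"]:
    im=read_camera(c); cv2.imwrite(f"pics/{c}0.png",im[:,:,::-1])
    p=camera_params(c); print(c,np.round(p["K"],1).tolist(),p["dist_coeffs"],np.round(p["camera_from_world"],4).tolist())
    for n in ["wedge","blade_rule","blade","bar_yellow","bar_green"]:
        print(n,"L",[(np.round(d["at"]).tolist(),round(d["confidence"],2)) for d in look_for(c,n)])
        try: print("  T",[(np.round(d["at"]).tolist(),round(d["confidence"],2)) for d in tip_of(c,n)])
        except Exception as e: print(e)
print(read_time_s(), read_tcp_rot())
E
```

```text
pics
scene [[463.5, 0.0, 319.4], [0.0, 463.5, 237.6], [0.0, 0.0, 1.0]] [-0.07612629  0.          0.          0.          0.        ] [[-0.8521, -0.5232, -0.0139, 0.4249], [-0.3847, 0.6442, -0.6611, 0.3146], [0.3548, -0.5579, -0.7502, 0.6803], [0.0, 0.0, 0.0, 1.0]]
wedge L [([172.0, 374.0], 0.69)]
  T []
blade_rule L [([228.0, 378.0], 0.9)]
  T []
blade L [([233.0, 374.0], 0.96)]
it knows: bar_green, bar_yellow, blade_rule, wedge
bar_yellow L [([357.0, 153.0], 0.87), ([364.0, 191.0], 0.59)]
  T [([362.0, 196.0], 0.8), ([356.0, 158.0], 0.72)]
bar_green L [([358.0, 256.0], 0.95)]
  T [([357.0, 261.0], 0.75)]
top [[474.7, 0.0, 318.9], [0.0, 474.7, 236.8], [0.0, 0.0, 1.0]] [-0.12786527  0.          0.          0.          0.        ] [[0.0058, -1.0, 0.0079, -0.1148], [-0.9883, -0.007, -0.1523, 0.583], [0.1524, -0.0069, -0.9883, 0.9418], [0.0, 0.0, 0.0, 1.0]]
wedge L [([157.0, 222.0], 0.98)]
  T [([179.0, 257.0], 0.72)]
blade_rule L [([176.0, 258.0], 0.8)]
  T [([216.0, 247.0], 0.65)]
blade L [([179.0, 253.0], 0.97)]
it knows: bar_green, bar_yellow, blade_rule, wedge
bar_yellow L [([452.0, 210.0], 0.92), ([403.0, 242.0], 0.81)]
  T [([446.0, 211.0], 0.83), ([403.0, 246.0], 0.66)]
bar_green L [([321.0, 287.0], 0.64)]
  T [([323.0, 288.0], 0.88)]
wrist [[411.0, 0.0, 325.4], [0.0, 411.0, 237.6], [0.0, 0.0, 1.0]] [-0.00381767  0.          0.          0.          0.        ] [[0.3602, -0.9329, 0.0001, -0.6496], [-0.8926, -0.3447, 0.2908, -0.0391], [-0.2712, -0.1048, -0.9568, 0.3792], [0.0, 0.0, 0.0, 1.0]]
wedge L []
  T []
blade_rule L []
  T []
blade L []
it knows: bar_green, bar_yellow, blade_rule, wedge
bar_yellow L []
  T []
bar_green L []
  T []
1.5 [ 9.83125999e-01  1.82929685e-01  1.83111411e-06 -2.87890389e-05]
```

View pics/top0.png

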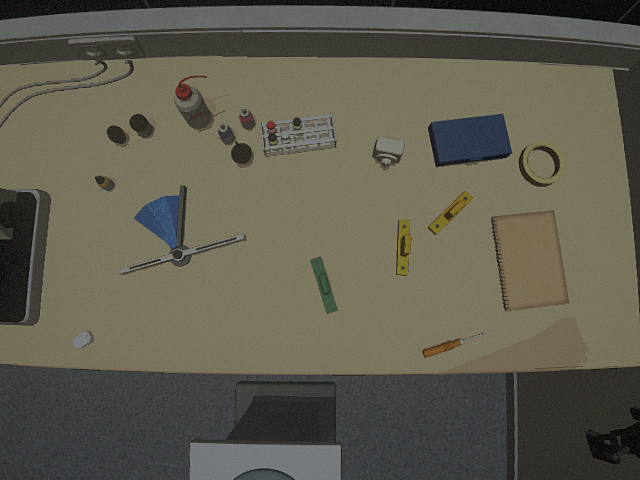

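View pics/scene0.png

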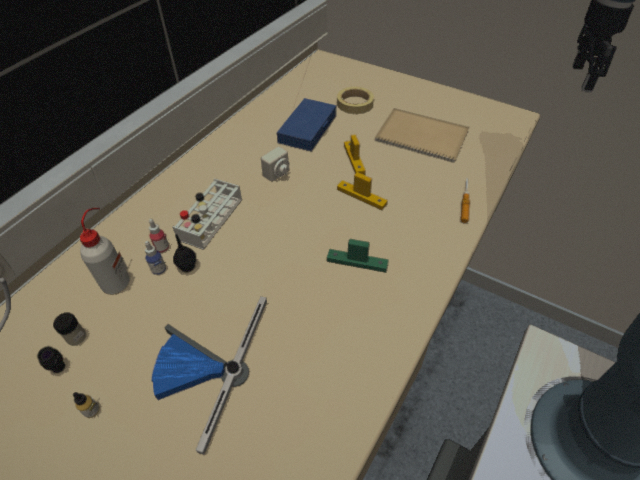

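```bash
cat > h.py <<'E'
from bench import *
import cv2,numpy as np
from scipy.spatial.transform import Rotation as R
def px2w(c,uv,z,p=None):
    p=p or camera_params(c); T=np.array(p["camera_from_world"])
    n=cv2.undistortPoints(np.array(uv,float).reshape(-1,1,2),np.array(p["K"]),np.array(p["dist_coeffs"])).reshape(-1,2)
    d=np.c_[n,np.ones(len(n))]@T[:3,:3]; o=-T[:3,:3].T@T[:3,3]
    return o+d*((z-o[2])/d[:,2])[:,None]
def w2px(c,X,p=None):
    p=p or camera_params(c); T=np.array(p["camera_from_world"])
    return cv2.projectPoints(np.array(X,float).reshape(-1,1,3),cv2.Rodrigues(T[:3,:3])[0],T[:3,3],np.array(p["K"]),np.array(p["dist_coeffs"]))[0].reshape(-1,2)
def quat(yaw): # tool down, tool y (jaw) axis along angle yaw in world
    y=np.array([np.cos(yaw),np.sin(yaw),0]); z=np.array([0,0,-1.]); x=np.cross(y,z)
    return R.from_matrix(np.c_[x,y,z]).as_quat()
E
python3 - <<'E'
from h import *
np.set_printoptions(precision=4,suppress=True)
print("pivot",px2w("top",[[178.5,253.5]],.028))
print("blade ends",px2w("top",[[121,271.5],[244.5,237.5]],.02))
print("bars",px2w("top",[[446,211],[403,246],[323,288]],0),px2w("top",[[452,210],[403,242],[321,287]],.03))
print("yel ends",px2w("top",[[405,220],[403,274.5]],.014))
print("wedge face tip",px2w("top",[[135,213]],.02))
print("scene pivot",px2w("scene",[[233,367]],.028),"ends",px2w("scene",[[264,298],[202,449]],.02),px2w("scene",[[362,196]],0))
print(quat(0),read_tcp_rot())
im=cv2.imread("pics/top0.png")
cv2.imwrite("pics/g.png",cv2.resize(im[170:290,100:260],(800,600),interpolation=cv2.INTER_CUBIC))
cv2.imwrite("pics/y.png",cv2.resize(im[170:320,300:500],(800,600),interpolation=cv2.INTER_CUBIC))
E
```

```text
pivot [[0.5484 0.1868 0.028 ]]
blade ends [[0.5091 0.3144 0.02  ]
 [0.585  0.0477 0.02  ]]
bars [[ 0.6507 -0.3932  0.    ]
 [ 0.5717 -0.2949  0.    ]
 [ 0.4798 -0.1208  0.    ]] [[ 0.6467 -0.398   0.03  ]
 [ 0.5762 -0.2894  0.03  ]
 [ 0.4805 -0.1161  0.03  ]]
yel ends [[ 0.6268 -0.2979  0.014 ]
 [ 0.5085 -0.2911  0.014 ]]
wedge face tip [[0.6375 0.2913 0.02  ]]
scene pivot [[0.5449 0.1918 0.028 ]] ends [[0.5846 0.0524 0.02  ]
 [0.5061 0.3176 0.02  ]] [[ 0.567  -0.2957 -0.    ]]
[0.7071 0.7071 0.     0.    ] [ 0.9831  0.1829  0.     -0.    ]
```

View pics/g.png

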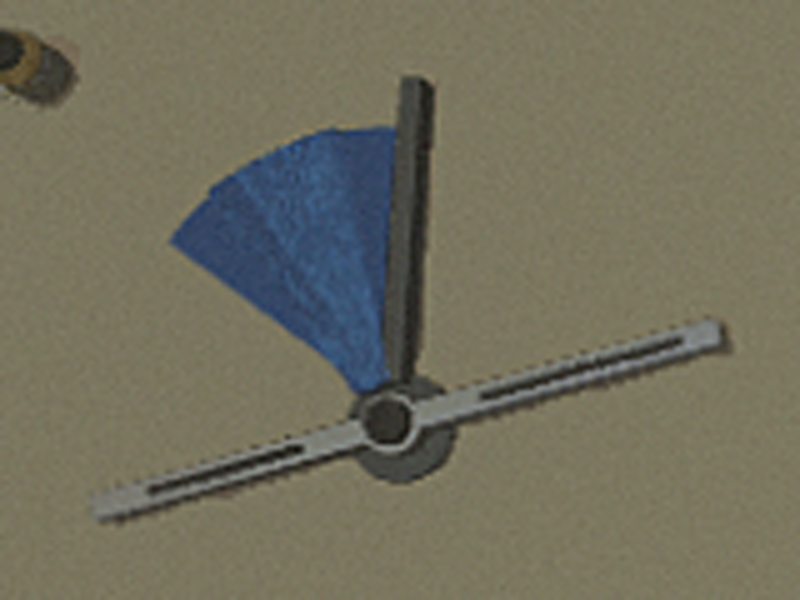

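View pics/y.png

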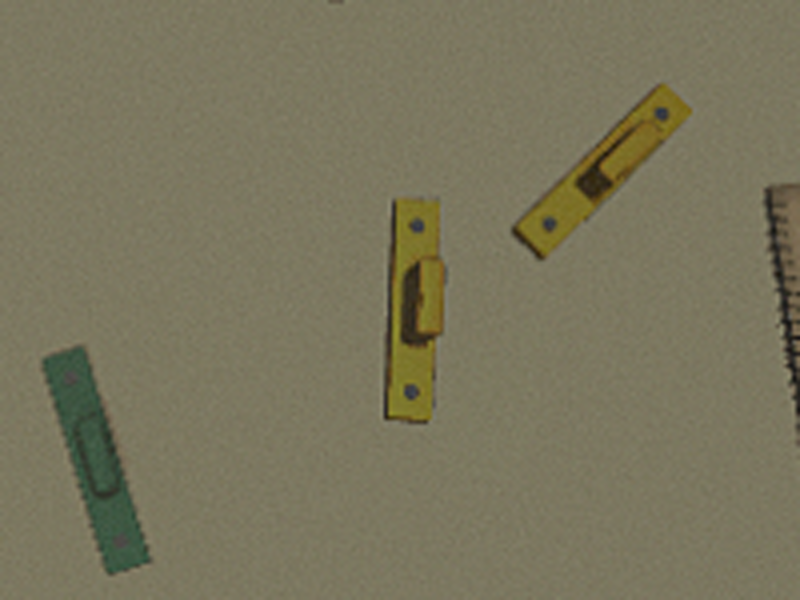

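```bash
cat >> h.py <<'E'
PIV=np.array([0.5475,0.188])
def bestq(pos,yaw):
    q0=read_qpos(); best=None
    for y in (yaw,yaw+np.pi):
        j=inverse_kinematics(pos,quat(y))
        if j is not None:
            c=np.abs(np.array(j)-q0).max()
            if best is None or c<best[0]: best=(c,y,np.round(j,2))
    return best
def fin(th,r,off): # point ccw of arm at angle th
    return PIV+r*np.array([np.cos(th),np.sin(th)])+off*np.array([-np.sin(th),np.cos(th)])
E
python3 - <<'E'
from h import *
np.set_printoptions(precision=4,suppress=True)
e=px2w("top",[[119.3,271.3],[243.8,236.2],[134.4,218]],.02)[:,:2]
d=e[0]-e[1]; print("len",np.hypot(*d),"ang",np.degrees(np.arctan2(d[1],d[0])),"piv est",e[1]+d*147/284)
w=e[2]-PIV; rr=np.hypot(*w); print("face ang",np.degrees(np.arctan2(w[1],w[0])+np.arcsin(.006/rr)),rr)
for th in (106,80,52,48):
    t=np.radians(th); p=fin(t,.115,.02)
    print(th,p,bestq([*p,.032],t), [None if (j:=inverse_kinematics([*p,.032],quat(t+k))) is None else np.round(j,2) for k in (0,np.pi)])
t=np.radians(106);p=fin(t,.115,.04)
print(read_ft_force())
b=bestq([*p,.12],t)
move_gripper(0.0)
move_ptp([*p,.12],quat(b[1]))
print(b,read_time_s(),read_eef_pos(),read_ft_force())
E
```

```text
len 0.2801619498911622 ang 106.24738966385667 piv est [0.5472 0.1885]
face ang 55.44326224699135 0.13042772677136208
106 [0.4966 0.293 ] (np.float64(1.0138383608715547), np.float64(1.8500490071139892), array([ 0.09,  0.73, -0.88,  1.88,  0.72,  0.89,  0.7 ])) [array([ 0.09,  0.73, -0.88,  1.88,  0.72,  0.89,  0.7 ]), array([-0.1 ,  0.62, -0.62,  1.89,  0.5 ,  0.79, -2.28])]
80 [0.5478 0.3047] (np.float64(1.0080592862261681), np.float64(1.3962634015954636), array([ 0.1 ,  0.82, -0.9 ,  1.75,  0.77,  0.97,  0.28])) [array([ 0.1 ,  0.82, -0.9 ,  1.75,  0.77,  0.97,  0.28]), array([-0.08,  0.7 , -0.64,  1.76,  0.53,  0.86, -2.71])]
52 [0.6025 0.2909] (np.float64(0.9766996411106155), np.float64(0.9075712110370514), array([ 0.14,  0.9 , -0.93,  1.64,  0.82,  1.04, -0.15])) [array([ 0.14,  0.9 , -0.93,  1.64,  0.82,  1.04, -0.15]), array([-1.02,  0.79,  0.7 ,  1.7 , -0.63,  0.89, -2.29])]
48 [0.6096 0.2868] (np.float64(0.9713690209919698), np.float64(0.8377580409572782), array([ 0.13,  0.89, -0.91,  1.63,  0.8 ,  1.03, -0.19])) [array([ 0.13,  0.89, -0.91,  1.63,  0.8 ,  1.03, -0.19]), array([-1.14,  0.91,  0.92,  1.69, -0.85,  0.99, -2.2 ])]
[-0.4819  0.028  -0.426 ]
(np.float64(0.9841962290577063), np.float64(1.8500490071139892), array([ 0.15,  0.55, -0.94,  1.89,  0.54,  0.97,  0.81])) 5.5333 [0.4781 0.2865 0.1199] [ 0.1476  0.0355 -0.5389]
```

Run:
```python
from h import *
np.set_printoptions(precision=3,suppress=True)
t=np.radians(106);p=fin(t,.115,.04)
movel([*p,.032],speed=.12); print(read_eef_pos(),read_ft_force())
def go(th,off,speed):
    t=np.radians(th); movel([*fin(t,.115,off),.032],quat(t),speed=speed)
    f=read_ft_force(); return f@np.array([-np.sin(t),np.cos(t),0]),f
for th in (106,98,90,82,74,66,61):
    print(th,go(th,.0165,.06)[0].round(2),round(read_time_s(),2))
th=61
while th>52:
    th-=.5
    ft,f=go(th,.0165,.03); print(th,ft.round(2),f,round(read_time_s(),2))
    if ft>6: break
im=read_camera("top");cv2.imwrite("pics/top1.png",im[:,:,::-1])
cv2.imwrite("pics/g1.png",cv2.resize(im[150:330,100:340,::-1],(800,600),interpolation=cv2.INTER_CUBIC))
```

```text
[0.478 0.288 0.033] [ 0.137 -0.112  0.689]
106 0.21 6.96
98 1.05 7.38
90 0.86 7.79
82 -1.06 8.21
74 -0.44 8.62
66 -0.27 9.04
61 -0.55 9.36
60.5 1.2 [-1.32   0.096  0.832] 9.61
60.0 0.71 [-0.754  0.111  1.123] 9.86
59.5 1.35 [-1.187  0.646  0.853] 10.11
59.0 0.53 [-0.401  0.364  0.192] 10.36
58.5 1.43 [-1.021  1.066 -0.072] 10.61
58.0 0.59 [-0.753 -0.099  0.708] 10.86
57.5 1.38 [-1.205  0.678 -0.082] 11.11
57.0 1.88 [-1.988  0.39   0.215] 11.36
56.5 2.81 [-2.374  1.509  1.649] 11.61
56.0 5.75 [-5.438  2.216  3.037] 11.86
55.5 4.78 [-4.956  1.227  4.087] 12.11
55.0 7.7 [-7.74   2.377  3.978] 12.36
```

View pics/g1.png

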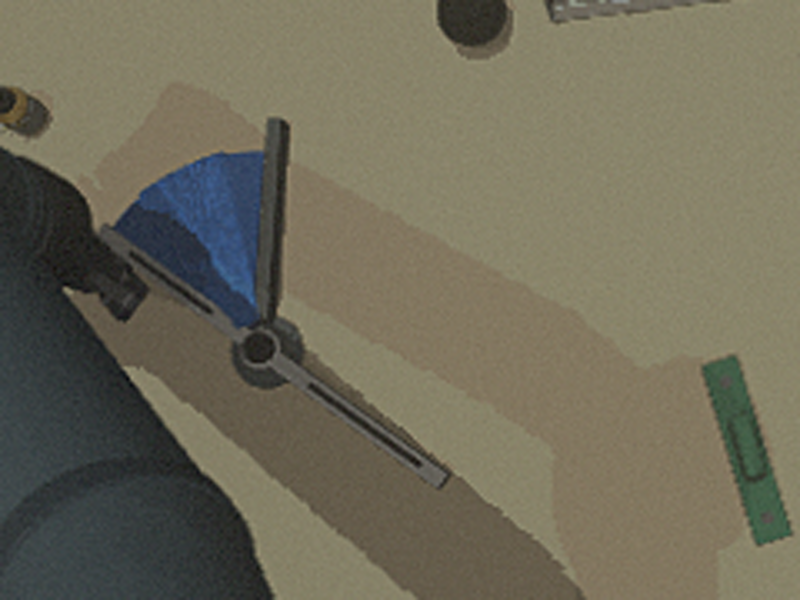

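Run:
```python
from h import *
np.set_printoptions(precision=4,suppress=True)
for th in (54.3,53.6):
    t=np.radians(th); movel([*fin(t,.115,.0165),.032],quat(t),speed=.03); print(read_ft_force())
movel([*fin(t,.115,.045),.032],speed=.1); 
movel([*fin(t,.115,.05),.16],speed=.2)
y=np.array([0.5675,-0.294])
d=px2w("top",[[404.2,219.8],[402.2,275]],.014); print(d, d.mean(0))
b=bestq([*y,.2],np.pi/2); print(b)
move_ptp([.50,-.294,.24],quat(b[1]))
print(read_time_s(),read_eef_pos())
p=camera_params("wrist"); im=read_camera("wrist"); cv2.imwrite("pics/w2.png",im[:,:,::-1])
for n in ("bar_yellow",):
  r=tip_of("wrist",n); print([(x["at"],x["confidence"],px2w("wrist",x["at"],0,p)) for x in r])
im=read_camera("top");cv2.imwrite("pics/top2.png",im[:,:,::-1])
cv2.imwrite("pics/g2.png",cv2.resize(im[180:330,100:300,::-1],(800,600),interpolation=cv2.INTER_CUBIC))
print([(x["at"],x["confidence"],px2w("top",x["at"],0)) for x in tip_of("top","blade_rule")])
im=read_camera("scene");cv2.imwrite("pics/scene2.png",im[:,:,::-1])
```

```text
[-8.9009  3.231   5.1156]
[-10.965    1.9628   5.7303]
[[ 0.6272 -0.2961  0.014 ]
 [ 0.5074 -0.2893  0.014 ]] [ 0.5673 -0.2927  0.014 ]
(np.float64(1.2938675428480015), 4.71238898038469, array([ 0.53,  0.41, -0.15,  1.66,  0.07,  1.07, -1.21]))
16.3333 [ 0.5008 -0.2923  0.2397]
[([460.0, 23.7], 0.67, array([[ 0.6426, -0.3991,  0.    ]])), ([329.0, 123.9], 0.65, array([[ 0.5649, -0.2949,  0.    ]]))]
[([210.7, 279.2], 0.88, array([[0.4965, 0.1216, 0.    ]])), ([322.0, 287.8], 0.42, array([[ 0.4802, -0.1186,  0.    ]]))]
```

View pics/w2.png

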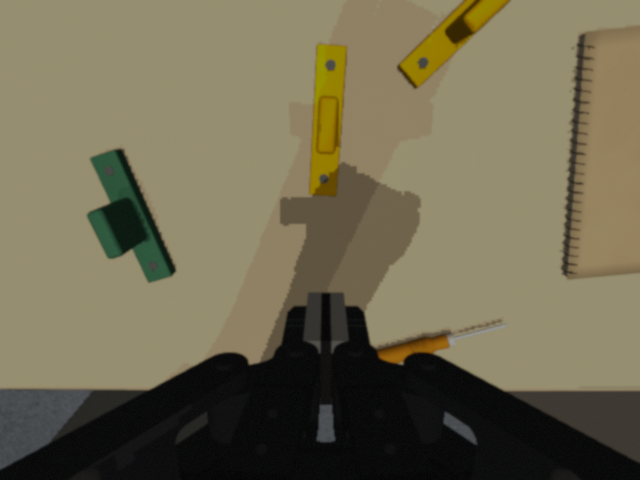

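View pics/g2.png

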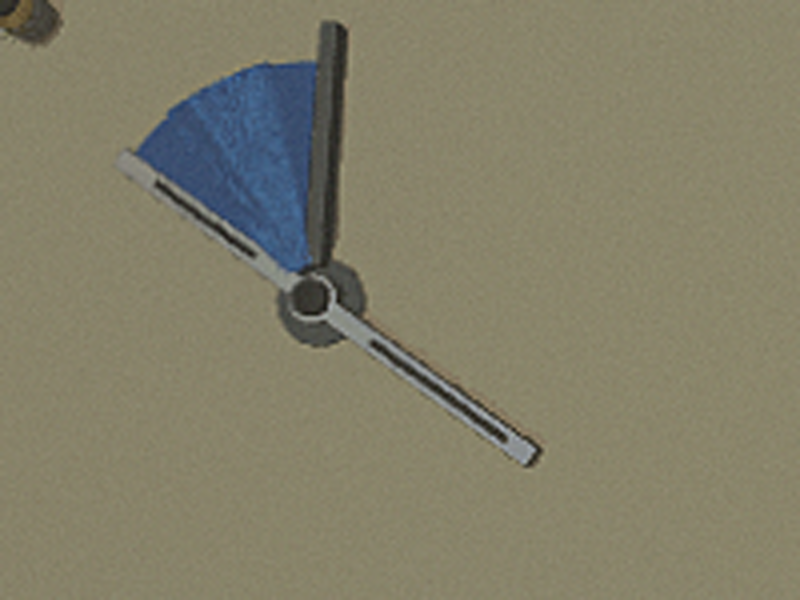

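Run:
```python
from h import *
np.set_printoptions(precision=4,suppress=True)
a=px2w("wrist",[[331.5,44],[323.5,194.5]],.014); b=px2w("wrist",[[330.5,65],[324,179]],.014)
m=(a.mean(0)+b.mean(0))/2; d=b[0]-b[1]; d2=a[0]-a[1]
print(a,b,m,np.degrees(np.arctan2(d[1],d[0])),np.degrees(np.arctan2(d2[1],d2[0])))
print("fin",px2w("wrist",[[327,125]],.062))
e=px2w("top",[[131.5,220],[232,293.5]],.02)[:,:2]; u=e[0]-e[1]; print("blade",np.degrees(np.arctan2(u[1],u[0])),np.hypot(*u),"rule pt",e[1]+u*62/284,"piv",e[1]+u*147/284)
# grasp
y=(m[:2]+np.array([0.5673,-0.2927]))/2; y=m[:2]*.7+y*.3
yaw=np.arctan2(d2[1],d2[0])+np.pi/2; bq=bestq([*y,.1],yaw); print(y,bq)
q=quat(bq[1])
move_gripper(.045,40)
move_ptp([*y,.12],q)
movel([*y,.047],q,speed=.12); print(read_eef_pos(),read_ft_force())
move_gripper(0.0,40); print(read_finger_gap(),read_time_s(),read_ft_force())
```

```text
[[ 0.6248 -0.2977  0.014 ]
 [ 0.506  -0.2915  0.014 ]] [[ 0.6096 -0.297   0.014 ]
 [ 0.5194 -0.2919  0.014 ]] [ 0.565  -0.2945  0.014 ] -3.1937074825813196 -2.9605913600329075
fin [[ 0.5652 -0.2942  0.062 ]]
blade 55.49823309400656 0.27577679945090405 rule pt [0.4998 0.1205] piv [0.5465 0.1885]
[ 0.5653 -0.2942] (np.float64(0.2585228925335184), np.float64(4.660716913346018), array([ 0.55,  0.53, -0.18,  1.73,  0.11,  0.89, -1.29]))
[ 0.566  -0.2947  0.0479] [ 1.3007 -0.2374  1.5232]
0.013188597641654762 18.825 [-0.4262  0.7105  2.6733]
```

Run:
```python
from h import *
np.set_printoptions(precision=4,suppress=True)
p=read_eef_pos(); movel([p[0],p[1],.2],speed=.25)
t=np.radians(55.5); v=np.array([.470,.067])
bq=bestq([*v,.2],t+np.pi/2); print(bq)
move_ptp([*v,.2],quat(bq[1])); print(read_time_s(),read_eef_pos(),read_finger_gap())
pp=camera_params("wrist"); im=read_camera("wrist"); cv2.imwrite("pics/w3.png",im[:,:,::-1])
print([(x["at"],x["confidence"],px2w("wrist",x["at"],0,pp)) for x in tip_of("wrist","blade_rule")])
```

```text
(np.float64(0.39496411667735287), np.float64(5.681046715241543), array([ 0.32,  0.15, -0.58,  2.03,  0.1 ,  0.98, -0.91]))
20.9833 [0.4711 0.065  0.2001] 0.013323021088096769
[([313.1, 130.0], 0.6, array([[0.4976, 0.1209, 0.    ]]))]
```

View pics/w3.png

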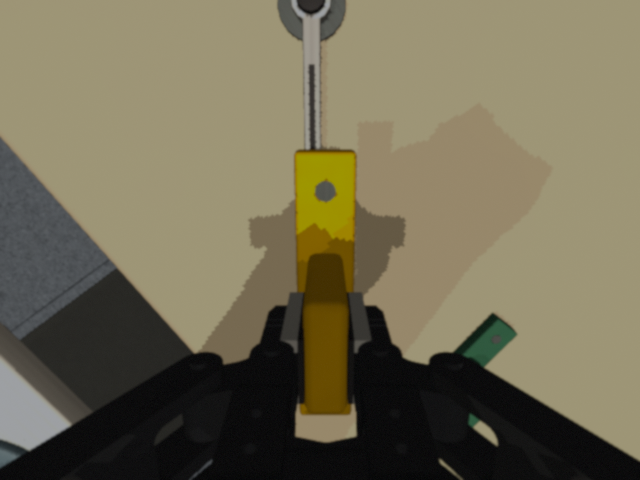

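Run:
```python
import cv2
im=cv2.imread("pics/w3.png"); cv2.imwrite("pics/w3c.png",cv2.resize(im[0:200,250:400],(600,800))[0:600])
g=im.astype(int)
for r in (30,50,80,110,140): print(r,im[r,296:330].mean(1).astype(int).tolist())
for r in (165,175,210,230): print(r,[int(a) for a in im[r,286:366,0]])
```

```text
30 [86, 87, 87, 87, 86, 86, 96, 122, 141, 148, 149, 150, 148, 146, 144, 143, 144, 146, 147, 149, 150, 148, 139, 119, 90, 76, 77, 78, 81, 84, 85, 86, 84, 85]
50 [141, 141, 141, 141, 141, 138, 133, 131, 139, 147, 150, 150, 149, 147, 144, 142, 143, 145, 147, 150, 150, 149, 142, 123, 106, 115, 126, 130, 131, 133, 135, 140, 140, 141]
80 [141, 142, 141, 141, 141, 140, 134, 125, 132, 145, 149, 146, 130, 93, 59, 49, 51, 64, 98, 130, 144, 148, 142, 121, 109, 121, 129, 130, 131, 132, 135, 139, 140, 141]
110 [141, 141, 142, 141, 141, 141, 139, 136, 133, 140, 148, 149, 137, 107, 70, 52, 50, 55, 78, 115, 142, 150, 145, 129, 113, 118, 127, 130, 130, 131, 134, 138, 140, 141]
140 [141, 141, 141, 141, 141, 140, 140, 133, 124, 132, 146, 149, 139, 110, 72, 50, 46, 51, 69, 102, 132, 147, 147, 135, 118, 115, 125, 130, 131, 134, 138, 140, 140, 141]
165 [118, 119, 119, 119, 118, 118, 115, 102, 68, 21, 0, 0, 0, 0, 0, 0, 0, 0, 0, 0, 0, 0, 0, 0, 0, 0, 0, 0, 0, 0, 0, 0, 0, 0, 0, 0, 0, 0, 0, 0, 0, 0, 0, 0, 0, 0, 0, 0, 0, 0, 0, 0, 0, 0, 0, 0, 0, 0, 0, 0, 0, 0, 0, 0, 0, 0, 0, 0, 0, 28, 67, 95, 106, 106, 106, 107, 106, 106, 106, 106]
175 [118, 118, 119, 118, 118, 117, 115, 105, 76, 36, 0, 0, 0, 0, 0, 0, 0, 0, 0, 0, 0, 0, 0, 0, 0, 0, 0, 0, 0, 0, 0, 0, 0, 0, 0, 0, 0, 0, 0, 0, 0, 0, 0, 0, 0, 0, 0, 0, 0, 0, 0, 0, 0, 0, 0, 0, 0, 0, 0, 0, 0, 0, 0, 0, 0, 0, 0, 0, 3, 39, 74, 97, 105, 106, 106, 107, 106, 106, 107, 106]
210 [81, 81, 80, 82, 82, 80, 81, 79, 67, 43, 12, 0, 0, 0, 0, 0, 0, 0, 0, 0, 0, 0, 0, 0, 0, 0, 0, 0, 0, 0, 0, 0, 0, 0, 0, 0, 0, 0, 0, 0, 0, 0, 0, 0, 0, 0, 0, 0, 0, 0, 0, 0, 0, 0, 0, 0, 0, 0, 0, 0, 0, 0, 0, 0, 0, 0, 0, 0, 8, 39, 60, 66, 67, 68, 68, 69, 67, 68, 69, 75]
230 [81, 82, 81, 81, 82, 81, 81, 81, 74, 55, 26, 0, 0, 0, 0, 0, 0, 0, 0, 0, 0, 0, 0, 0, 0, 0, 0, 0, 0, 0, 0, 0, 0, 0, 0, 0, 0, 0, 0, 0, 0, 0, 0, 0, 0, 0, 0, 0, 0, 0, 0, 0, 0, 0, 0, 0, 0, 0, 0, 0, 0, 0, 0, 0, 0, 0, 0, 5, 31, 54, 65, 68, 68, 69, 68, 68, 68, 68, 69, 68]
```

View pics/w3c.png

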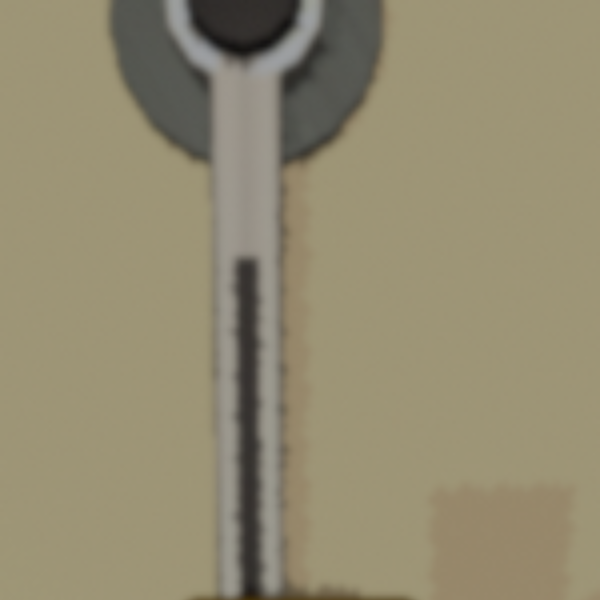

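Run:
```python
from h import *
np.set_printoptions(precision=4,suppress=True)
e=read_eef_pos()
A=px2w("wrist",[[311.2,30],[311.4,80],[311.8,110],[312.1,140]],.02)[:,:2]
c=A.mean(0); u=np.linalg.svd(A-c)[2][0]; u*=np.sign(u[0]); n=np.array([-u[1],u[0]])
print("blade ang",np.degrees(np.arctan2(u[1],u[0])),c)
P=np.array([.5467,.1887]); print("piv lateral to line",(P-c)@n, "screw px",w2px("wrist",[*P,.028]))
zb=e[2]-.0479+.014
B=px2w("wrist",[[325.2,165],[325.2,175],[325.1,210],[325.0,230],[325.2,151.5]],zb)[:,:2]
d=B[0]-B[3]; print("bar ang",np.degrees(np.arctan2(d[1],d[0])), B)
print("bar front from TCP along",(B[4]-e[:2])@u,"lateral bar vs TCP",(B-e[:2])@n)
print("slot start->piv",(P-px2w("wrist",[[311.3,64.5]],.02)[0,:2])@u)
R_=R.from_quat(read_tcp_rot()).as_matrix(); print("jaw ang",np.degrees(np.arctan2(R_[1,1],R_[0,1])), "tilt",R_[:,2])
# pivot along: disc bottom etc
T=tip_of("wrist","blade_rule"); print((P-px2w("wrist",T[0]["at"],0)[0,:2])@u if T else None)
```

```text
blade ang 55.261708051275846 [0.5128 0.1435]
piv lateral to line -0.0021187448377922684 screw px [[313.766  -3.079]]
bar ang 55.11738597402312 [[0.5014 0.1105]
 [0.4993 0.1074]
 [0.4914 0.0961]
 [0.4867 0.0894]
 [0.5043 0.1147]]
bar front from TCP along 0.05964939024240828 lateral bar vs TCP [0.0009 0.0009 0.001  0.001  0.0009]
slot start->piv 0.03929780770731093
jaw ang -34.73334972445072 tilt [ 0.0006 -0.     -1.    ]
0.08347759791254979
```

Run:
```python
from h import *
np.set_printoptions(precision=4,suppress=True)
t=np.radians(55.3); u=np.array([np.cos(t),np.sin(t)]); n=np.array([-u[1],u[0]])
c=np.array([.5128,.1435]); P=np.array([.5467,.1887])
base=c+u*((P-c)@u-.085); g=base-n*.022
q=quat(t-np.pi/2)
print(base,g)
movel([*g,.11],q,speed=.15); movel([*g,.08],q,speed=.08)
print(read_time_s(),read_eef_pos())
for k in ("wrist","top","scene"):
    im=read_camera(k); cv2.imwrite(f"pics/{k}4.png",im[:,:,::-1])
im=cv2.imread("pics/top4.png");cv2.imwrite("pics/t4c.png",cv2.resize(im[180:330,100:300],(800,600),interpolation=cv2.INTER_CUBIC))
im=cv2.imread("pics/scene4.png");cv2.imwrite("pics/s4c.png",cv2.resize(im[270:450,150:390],(800,600),interpolation=cv2.INTER_CUBIC))
```

```text
[0.4966 0.12  ] [0.5146 0.1075]
22.5333 [0.514  0.1074 0.0793]
```

View pics/wrist4.png

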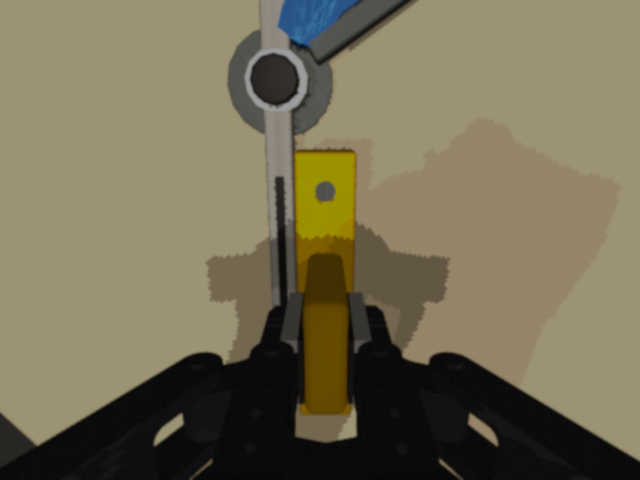

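View pics/s4c.png

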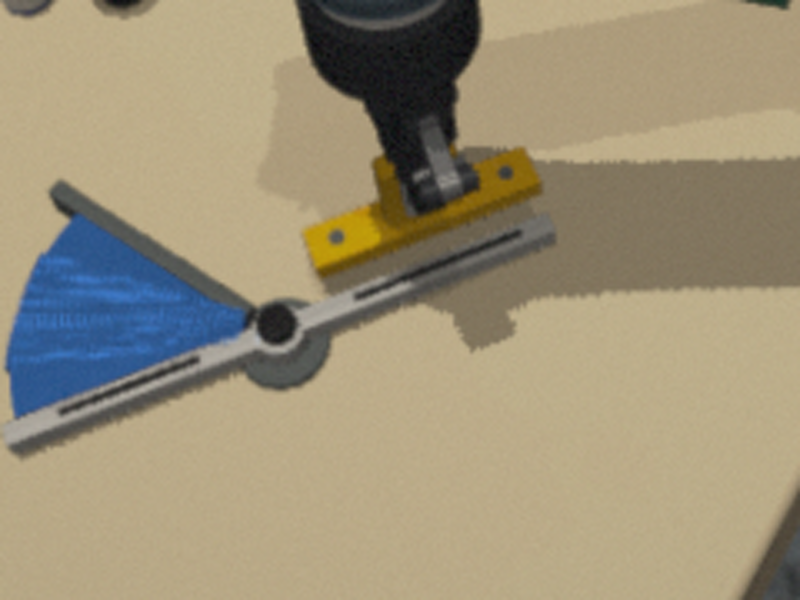

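Run:
```python
from h import *
np.set_printoptions(precision=4,suppress=True)
im=cv2.imread("pics/wrist4.png")
pts=[]
for r in range(185,270,12):
    s=160-im[r,268:295].mean(1)
    x=np.arange(268,295); 
    i=np.argmax(np.convolve(s[4:18],np.ones(7),'same'))+4
    w=np.clip(s[i-6:i+7]-60,0,None); pts.append([(w*x[i-6:i+7]).sum()/w.sum(),r])
pts=np.array(pts); print(pts.T)
e=read_eef_pos()
A=px2w("wrist",pts,.02)[:,:2]; c=A.mean(0); u=np.linalg.svd(A-c)[2][0]; u*=np.sign(u[0]); n=np.array([-u[1],u[0]])
print("ang",np.degrees(np.arctan2(u[1],u[0])),"line lateral from TCP",(c-e[:2])@n)
P=px2w("wrist",[[275,79]],.028)[0,:2]; print("screw",P,(P-c)@n,"along from TCP",(P-e[:2])@u)
B=px2w("wrist",[[325.2,165],[325.0,230],[325.2,151.5]],e[2]-.0479+.014)[:,:2]; print("bar lat",(B-e[:2])@n)
d=P-A[-1]; print("ang screw-slot",np.degrees(np.arctan2(d[1],d[0])))
R_=R.from_quat(read_tcp_rot()).as_matrix(); print("jaw ang",np.degrees(np.arctan2(R_[1,1],R_[0,1])))
```

```text
[[279.2649 279.728  280.3529 280.5696 281.2074 281.229  281.8993 282.0882]
 [185.     197.     209.     221.     233.     245.     257.     269.    ]]
ang 55.392819250324976 line lateral from TCP 0.021521180048669448
screw [0.547 0.191] -0.0005549828359247069 along from TCP 0.08669279501845886
bar lat [0.0008 0.0009 0.0008]
ang screw-slot 54.980766211747714
jaw ang -34.69469530303257
```

Run:
```python
import cv2
im=cv2.imread("pics/wrist4.png"); cv2.imwrite("pics/w4c.png",cv2.resize(im[50:310,220:370],None,fx=2.3,fy=2.3))
```

```text
(no output)
```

View pics/w4c.png

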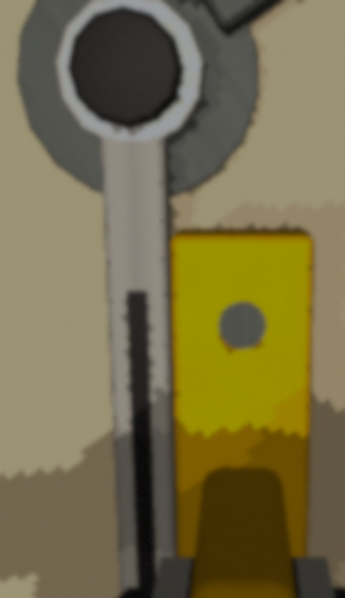

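Run:
```python
from h import *
np.set_printoptions(precision=4,suppress=True)
t=np.radians(55.3); u=np.array([np.cos(t),np.sin(t)]); q=quat(t-np.pi/2)
g=np.array([.5146,.1075])+u*.001
movel([*g,.055],q,speed=.06)
z=.055
while z>.046:
    z-=.001; movel([*g,z],q,speed=.03); f=read_ft_force()
    if f[2]>6: break
print(z,read_eef_pos(),f,read_time_s())
move_gripper(.035); print(read_finger_gap(),read_ft_force())
e=read_eef_pos()
movel([e[0],e[1],.14],speed=.15)
print(read_time_s())
v=g-u*.05
movel([*v,.2],q,speed=.2)
pp=camera_params("wrist"); im=read_camera("wrist"); cv2.imwrite("pics/wrist5.png",im[:,:,::-1]); print(repr(read_eef_pos()))
```

```text
0.04599999999999999 [0.5154 0.1084 0.048 ] [-4.8382 -1.3795 10.7046] 25.5
0.03457322555315447 [ 0.0143 -0.6777  0.2679]
26.6167
array([0.4861, 0.0677, 0.1987])
```

View pics/wrist5.png

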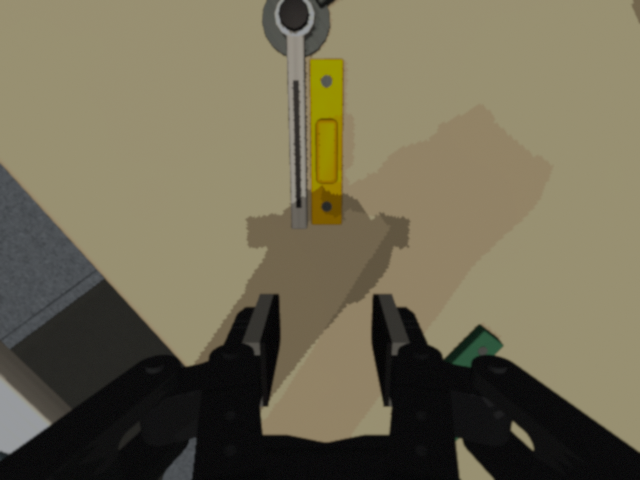

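Run:
```python
from h import *
np.set_printoptions(precision=4,suppress=True)
im=cv2.imread("pics/wrist5.png")
hsv=cv2.cvtColor(im,cv2.COLOR_BGR2HSV)
m=((hsv[...,1]>200)&(abs(hsv[...,0].astype(int)-27)<8)).astype(np.uint8); m[240:]=0; m[:,:280]=0; m[:,370:]=0
ys,xs=np.nonzero(m)
C=[];
for r in range(64,220,6):
    x=np.nonzero(m[r])[0]; C.append([(x[0]+x[-1])/2,r])
B=px2w("wrist",C,.014)[:,:2]
S=[]
for r in range(86,190,6):
    x=np.arange(288,306); w=np.clip(90-im[r,288:306].mean(1),0,None); S.append([(w*x).sum()/w.sum(),r])
A=px2w("wrist",S,.02)[:,:2]
def line(A):
    c=A.mean(0);u=np.linalg.svd(A-c)[2][0];return c,u*np.sign(u[0])
ca,ua=line(A);cb,ub=line(B)
print([np.degrees(np.arctan2(x[1],x[0])) for x in (ua,ub)])
n=np.array([-ua[1],ua[0]]); ends=px2w("wrist",[[326.5,59],[326.5,223.5]],.014)[:,:2]; bc=ends.mean(0)
be=px2w("wrist",[[299.5,228.5]],.02)[0,:2]; P=px2w("wrist",[[293.7,14]],.028)[0,:2]
print("offset",(cb-ca)@n,"bar centre from pivot",(P-bc)@ua,"pivot-end",(P-be)@ua,"barcentre-end",(bc-be)@ua, np.hypot(*(ends[0]-ends[1])))
movel([.44,-.12,.3],speed=.3) if False else move_ptp([.42,-.15,.3],read_tcp_rot())
for k in ("top","scene"):
    i=read_camera(k); cv2.imwrite(f"pics/{k}6.png",i[:,:,::-1])
i=cv2.imread("pics/scene6.png");cv2.imwrite("pics/s6c.png",cv2.resize(i[230:455,140:440],(800,600),interpolation=cv2.INTER_CUBIC))
print(read_time_s())
```

```text
[np.float64(55.43114574254903), np.float64(55.462154297467286)]
offset -0.021038285163349456 bar centre from pivot 0.08423201889351865 pivot-end 0.14560473267528845 barcentre-end 0.061372713781769825 0.11806929806610533
28.2833
```

View pics/s6c.png

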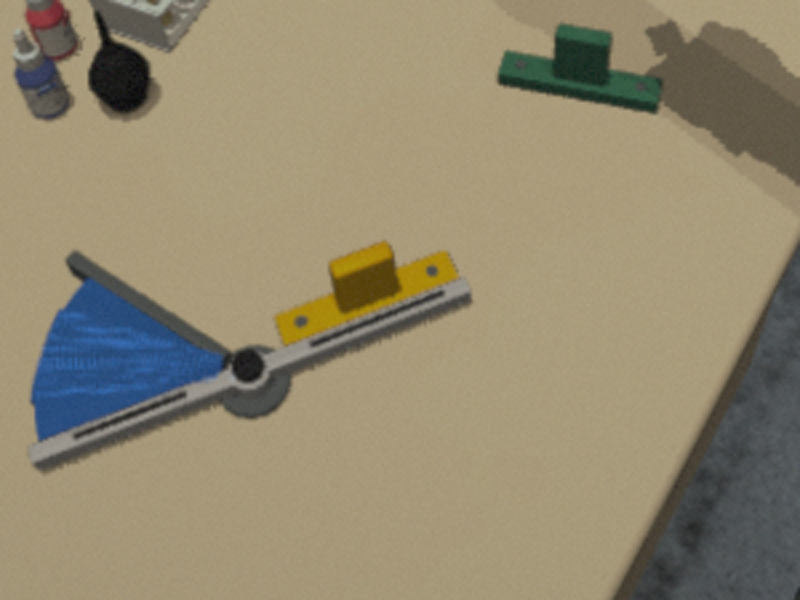

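View pics/top6.png

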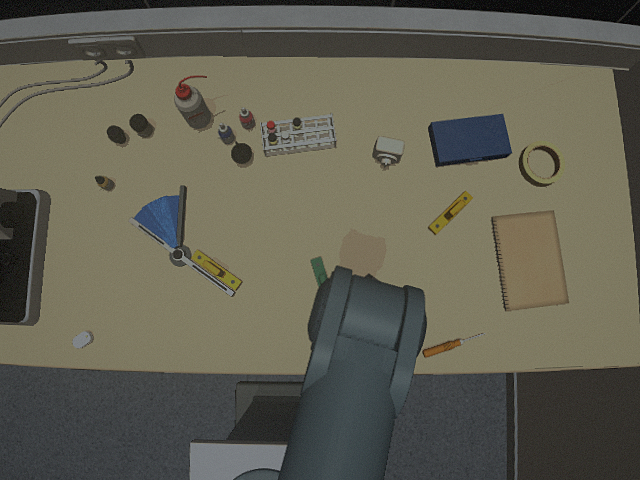

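The top and scene views show the blade flush on the wedge. The yellow bar lies parallel beside the rule arm, and the green bar and the other yellow bar have not moved.

```bash
python3 -c "
from bench import *
print(read_time_s(),sign_off())"
```

```text
the job is handed in; nothing more can be done
28.2833 None
```

The job is handed in at 28.3 s. The gauge is set against the wedge, and the yellow bar nearest the robot's base at the start lies alongside the blade's rule arm.

- **Blade:** I pushed the setting arm clockwise until it stopped against the wedge at about 11 N; the free-turning push was about 1–2 N. The pictures show it flush, at about 55.4°. The wedge face itself measured 55.4° from the first top picture.
- **Yellow bar:** In the last wrist picture its direction is within 0.1° of the blade's. Its centre line is 21.0 mm from the blade's, so the gap is about 3 mm, and it sits 84 mm from the pivot against the ideal 85 mm.
- **Other things:** In the scene picture the green bar is where it was (the arm half hides it in the last top view), and the second yellow bar is unmoved. The robot was clear of everything when I handed in.

**Disagreement between checks:** the top and wrist cameras differed by about 2 mm on where the pivot and blade line are, which is within the stated calibration. I checked the spacing again with the wrist camera just before setting the bar down, and again after letting go. No check failed.

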